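# Find the hidden push catch and let the coffee-station drawer spring open

## Task

A push catch of the same metal is hidden in the flat aluminium panel on top of the wooden drawer plinth: feel across the panel with a fingertip until you find it, and press it in until the drawer springs out of the plinth's front. Then take your hand away so that the catch comes back up, and leave the drawer open. Nothing is to be picked up: leave the pitcher, jar, mug, tamper holder and dosing cup standing where they are.

Things in the scene. Friction and masses are not known exactly. Their poses are not given: they have to be found in the camera images.
- plinth: Low wooden drawer plinth fixed to the bench, 190 mm deep (x) and 500 mm wide (y). Origin: centre of its underside; z up; its front faces its -x, roughly to the robot. A bare aluminium panel lies in the middle of its top, between wooden rails in front and behind and a wooden shelf 145 mm wide at each end; rails and shelves are 59 mm above the bench.
- panel_face (a point): Centre of the panel's visible flat face, 55 mm above the bench and 4 mm below the wood round it; axes as the plinth. The face measures 120 mm (x) by 210 mm (y), is rigid, and nothing stands on it. The catch's centre always lies on x = 0 of this frame, at an unknown y, anywhere from -70 to +70 mm.
- catch (a joint): Push catch: plate 45 mm (x) by 57 mm (y) of the panel's metal, in an opening 50 by 62 mm, 2 mm below the panel's face, seen only as a thin outline. Value: its travel in m straight down, 0 at rest, 0.008 at the stop. Spring-loaded: 1.4 N at first, 4.2 N at the stop; it rises again when let go. Pressed in more than about 4 mm it frees the drawer; the rigid panel does not give.
- drawer (a joint): Opening in m of the drawer, whose flush wooden front (476 mm wide, 34 mm high, no handle) closes the plinth's front. 0 is shut and latched. When the catch is pressed a spring drives it out by itself along the plinth's -x, to its stop at 0.055 in about 1 s, and keeps it there.
- pitcher: Chrome milk pitcher, 76 mm across, 96 mm tall, handle on its +y side; standing on the bench beyond the plinth. Origin: centre of its underside.
- jar: Amber glass jar with steel cap, 72 mm across, 90 mm tall, standing on the bench beyond the plinth. Origin: centre of its underside.
- mug: White mug, 68 mm across, 65 mm tall, handle on its +y side, standing on the bench beyond the plinth. Origin: centre of its underside.
- holder: Red silicone tamper holder, an open ring-shaped cup 72 mm across, 28 mm tall, standing on one end shelf of the plinth. Origin: centre of its underside.
- dosing_cup: Small aluminium dosing cup, 56 mm across, 46 mm tall, standing on the other end shelf of the plinth. Origin: centre of its underside.
There are look-alikes about, which are no part of the job. Leave any black look-alike of the jar alone. Leave any red look-alike of the mug alone.

How it is judged:
By the outcome, as a careful person would: the job done as asked, in the order asked, and still so for the second after the job is handed in, with the robot touching nothing.
It also fails if it takes over 45 s, if anything falls off the work surface, if the arm or the gripper's body presses on something with over 40 N, if the wrist force passes 120 N, or if a joint passes its speed limit or range.

## Robot

A 7-joint arm with a two-finger parallel gripper is mounted at the origin on the work surface. World frame = base frame: x ahead of the robot, y to its left, z up, the work surface at z = 0. Lengths are in m, angles in rad, forces in N, time in s.
With the tool pointing down it reaches from about 0.4 to 0.85 m from the base axis. Payload 10.4 kg.
Tool frame: the origin (TCP) lies between the finger pads; the fingertips stand 19 mm ahead of it and the grasp point (between the pads) is the TCP; x points along the fingers, y is the direction in which the jaws open and shut, and the axes are right-handed (so a half turn about x gives the same grasp; the last joint's range is limited). The gripper opens to 87 mm and grips with 3 to 60 N. Pads are 19 mm wide; open, the fingers measure 117 mm over their backs; the gripper's body (75 mm by 190 mm) begins 51 mm behind the grasp point.
Start: joints at [1.155, 0.332, -0.065, 1.46, 0.022, 1.35, -0.088], TCP at [0.239, -0.577, 0.242] pointing down, gripper open.
Joint ranges: [-2.6, 2.6], [-0.5, 2.12], [-1.47, 1.34], [0.16, 2.42], [-1.27, 4.41], [0.06, 2.06], [-2.6, 2.6]. Speed limits (rad/s): [2.22, 2.22, 2.79, 2.79, 3.14, 3.14, 3.14].

## Interface

Orientations are given as a unit quaternion [x, y, z, w].
In Python, from bench import r gives the robot as it stands.
- The arm moves only by the tool drive_tool, never from a script. Its argument "motion" is a list of rows, each a list of 4 numbers: the shift along the tool's x, y, z in cm, then the turn about the tool's x in units of 5 degrees (1.0 is 5 degrees). In form: [[tx, ty, tz, twist], ...]. A call has 1 to 20 rows; each row is the pose to reach, as a shift and turn from the pose commanded when the call began, along the tool's axes at that moment; what a row does not reach only later rows make up. A row lasts 1/12 s, in which the tool goes at most 41.7 mm and 7.16 degrees, less where a joint would pass 70% of its speed; a pose out of reach is approached as far as the arm can. A call with a gripper value outside its range is refused whole. "grip" is the closure in counts, from 0 (fully open) to 255 (shut), set as the call begins (left out, the last holds). The fingers move at their own pace and stop on an object; "force" is the grip in N (left out, the last holds). Time passes only in rows, so rows that repeat a pose let the fingers close. It gives the time, the measured TCP pose, the force and the opening at its end, in the units of the state.
- r.read_state(): the state, without advancing time (a new reading comes with each control period).
- r.camera(name): name is "scene" or "top" or "wrist"; returns the picture (400x640x3 uint8, red, green, blue); there is no depth.
- r.calibration(name): a dict with "fx", "fy", "cx", "cy" (pixels), "dist" ([k1, k2, p1, p2, k3] as OpenCV has them; the pictures are not rectified), "xyz" and "orientation" of the camera in the world. Camera axes: x right, y up, looking along -z (the intrinsics and any distortion apply to the point x, -y, -z); pixel columns grow to the right and rows downward; lengths in m; the calibration is good to about 2 mm. A picture is of the moment at which its call begins: read the wrist's pose just before it. calibration takes no time and is no camera call; for the wrist camera it gives the pose at the moment of the call.
- r.close_job(): hands the job in, once; it reports no verdict.
The state is a dict: "time": time; "joint_positions": joint angles; "joint_vel": joint speeds; "joint_torque": joint torques, N m; "ee_pos": TCP position; "eef_rot": TCP orientation; "ft_force": force on the tool from outside, world axes, zero at the start; "torque": the same for the moment, N m; "width": finger opening in m.
Only numpy, scipy, OpenCV 4.12 (cv2) and the standard library are available. Lean on these libraries where they do the work, as an engineer would, in place of code of your own. Each camera call takes 0.05 s, during which the arm holds its last target.

## Working session

There is one attempt and no reset: what is moved stays moved. The work goes in short steps, Python scripts to look and compute and a tool call to move; the robot and the scene stay as the last step left them, time stands still between calls to the robot, and variables do not carry over. Pictures are saved under pics/ and viewed, and the job is handed in when it is done.

Besides the shell and the picture viewer there is one more tool, called after "Emit:" as name(argument=value, ...), one argument or row to a line, values as JSON. drive_tool: Moves the arm, as the interface text tells. Its arguments: {"type":"object","properties":{"motion":{"type":"array","items":{"type":"array","items":{"type":"number"}}},"grip":{"type":"number"},"force":{"type":"number"}},"required":["motion"]}

```bash
mkdir -p pics; ls; python3 - <<'E'
from bench import r
import cv2
s=r.read_state();print({k:s[k] for k in('time','ee_pos','eef_rot','ft_force','width')})
for n in('scene','top','wrist'):
    c=r.calibration(n);print(n,c)
    cv2.imwrite(f'pics/{n}0.png',cv2.cvtColor(r.camera(n),cv2.COLOR_RGB2BGR))
E
```

```text
pics
{'time': 0.0, 'ee_pos': array([ 0.23908739, -0.57706677,  0.24076544]), 'eef_rot': array([-0.69339176, -0.13847186,  0.69363271, -0.13750302]), 'ft_force': array([ 0.41346095, -0.41643781, -0.59250751]), 'width': 0.08690566525387064}
scene {'fx': 427.99877051169983, 'fy': 427.99877051169983, 'cx': 325.79619907114824, 'cy': 203.18450671837894, 'dist': array([-0.07320754,  0.        ,  0.        ,  0.        ,  0.        ]), 'xyz': array([1.07850235, 0.37095879, 0.8531696 ]), 'orientation': array([0.1372982 , 0.28466143, 0.85858651, 0.40366605])}
top {'fx': 481.16126072083887, 'fy': 481.16126072083887, 'cx': 314.2879378541123, 'cy': 204.6103359733208, 'dist': array([-0.07632678,  0.        ,  0.        ,  0.        ,  0.        ]), 'xyz': array([0.49835147, 0.02171865, 1.00203243]), 'orientation': array([ 0.04884761, -0.03671741, -0.7029061 ,  0.70865277])}
wrist {'fx': 317.27807657045264, 'fy': 317.27807657045264, 'cx': 316.36591302402155, 'cy': 196.02878097156295, 'dist': array([-0.05067817,  0.        ,  0.        ,  0.        ,  0.        ]), 'xyz': array([ 0.3011526 , -0.55186194,  0.38413124]), 'orientation': array([-0.10193951,  0.06846902, -0.55103851,  0.82539499])}
```

View pics/top0.png

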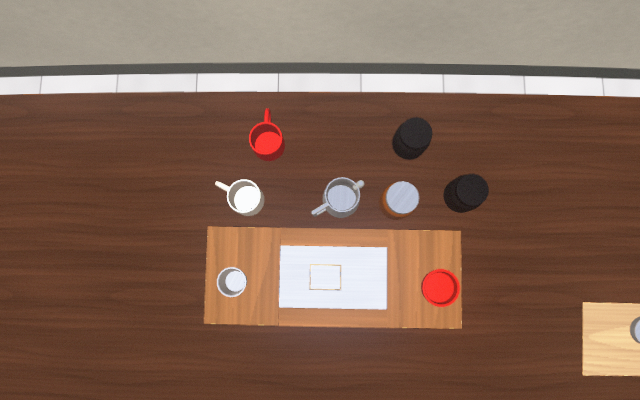

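View pics/scene0.png

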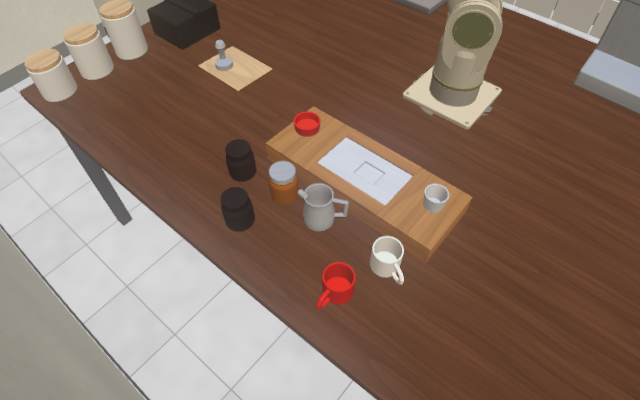

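The top view shows the plinth, with the panel at about (279-387, 246-310). A thin outline on the panel at about (310-341, 264-290) may be the catch. The scene view shows the same outline at about (370, 173). I'll take a closer crop and work out its position.

```bash
cat > h.py <<'E'
import numpy as np,cv2
from scipy.spatial.transform import Rotation as R
def p2w(c,px,z):
    K=np.array([[c['fx'],0,c['cx']],[0,c['fy'],c['cy']],[0,0,1]])
    u=cv2.undistortPoints(np.array(px,float).reshape(-1,1,2),K,c['dist']).reshape(-1,2)
    d=np.c_[u[:,0],-u[:,1],-np.ones(len(u))]@R.from_quat(c['orientation']).as_matrix().T
    t=(z-c['xyz'][2])/d[:,2]
    return c['xyz']+d*t[:,None]
E
python3 - <<'E'
import cv2
a=cv2.imread('pics/top0.png')[220:335,195:470]
b=cv2.imread('pics/scene0.png')[100:260,260:480]
cv2.imwrite('pics/topc.png',cv2.resize(a[20:95,75:200],None,fx=6,fy=6,interpolation=cv2.INTER_CUBIC))
cv2.imwrite('pics/scc.png',cv2.resize(b,None,fx=3.5,fy=3.5,interpolation=cv2.INTER_CUBIC))
E
```

```text
(no output)
```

View pics/topc.png

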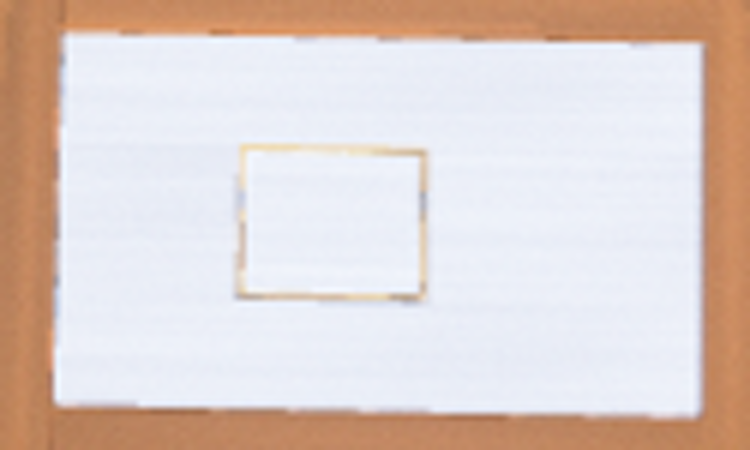

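View pics/scc.png

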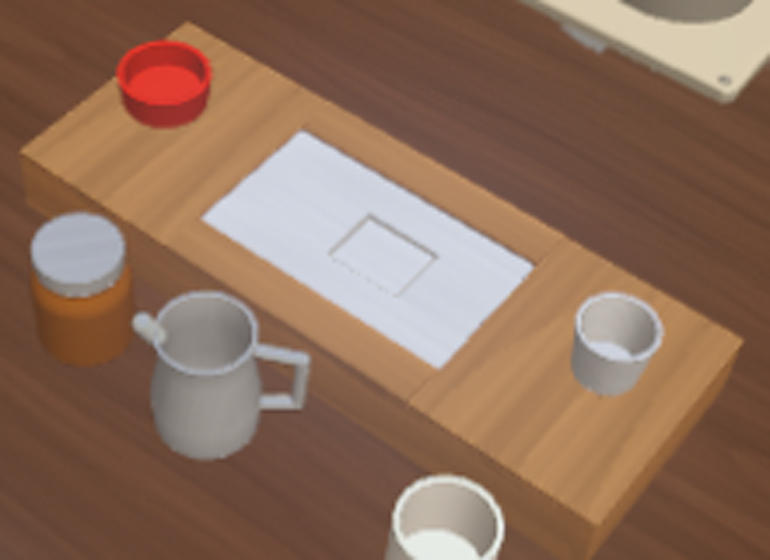

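```bash
python3 - <<'E'
from h import *
from bench import r
c=r.calibration('top')
f=lambda l:np.array(l)/6.+[269.6,239.6]
np.set_printoptions(precision=4,suppress=True)
P=p2w(c,f([(60,33),(704,42),(702,415),(55,405)]),.055);O=p2w(c,f([(241,147),(427,152),(425,299),(238,297)]),.054)
print(P,P.mean(0),np.linalg.norm(P[0]-P[1]),np.linalg.norm(P[1]-P[2]));print(O,O.mean(0),np.linalg.norm(O[0]-O[1]),np.linalg.norm(O[1]-O[2]))
ey=P[0]+P[3]-P[1]-P[2];ey/=np.linalg.norm(ey);print('yaw',np.degrees(np.arctan2(-ey[0],ey[1])),'y offs',(O.mean(0)-P.mean(0))@ey)
c2=r.calibration('scene')
g=lambda l:np.array(l)/3.5+[259.6,99.6]
print('scene',p2w(c2,g([(303,130),(533,264),(440,368),(203,217)]),.055).mean(0),p2w(c2,g([(370,216),(437,257),(399,296),(330,253)]),.054).mean(0))
s=r.read_state();M=R.from_quat(s['eef_rot']).as_matrix();print(M,s['ee_pos'])
t=np.r_[O.mean(0)[:2],.11]
print('shift cm',(t-s['ee_pos'])@M*100)
E
```

```text
[[ 0.5328  0.106   0.055 ]
 [ 0.5316 -0.1048  0.055 ]
 [ 0.4112 -0.1035  0.055 ]
 [ 0.4125  0.1057  0.055 ]] [0.472  0.0009 0.055 ] 0.21080343988790115 0.12032562112969651
[[ 0.4962  0.0463  0.054 ]
 [ 0.4951 -0.0144  0.054 ]
 [ 0.4477 -0.0139  0.054 ]
 [ 0.4477  0.0468  0.054 ]] [0.4717 0.0162 0.054 ] 0.06068401449866888 0.04746771028393915
yaw -0.3375083236859418 y offs 0.015344296524031652
scene [ 0.4693 -0.001   0.055 ] [0.4717 0.0157 0.054 ]
[[-0.0005  0.3828 -0.9238]
 [ 0.001  -0.9238 -0.3828]
 [-1.     -0.0011  0.0001]] [ 0.2391 -0.5772  0.2409]
shift cm [ 13.1404 -45.9005 -44.2007]
```

Both cameras put the outline centre at about (0.472, 0.016), and its size of 61x48 mm fits the catch opening. The only candidate on the panel is the outline at top px (325, 277). No other outline shows in the crop, and pressing it will confirm the choice. I'll move above it at the current height with the fingers shut.

Emit:
drive_tool(
  motion=[
    [0, -2, -2, 0.5],
    [0, -4.5, -4.4, 1],
    [0, -7.5, -7.2, 1.5],
    [0, -10.5, -10, 2],
    [0, -13.5, -13, 2.5],
    [0, -16.5, -15.9, 3],
    [0, -19.5, -18.8, 3.5],
    [0, -22.5, -21.7, 4],
    [0, -25.5, -24.5, 4.5],
    [0, -28.5, -27.4, 4.5],
    [0, -31.5, -30.3, 4.5],
    [0, -34.5, -33.2, 4.5],
    [0, -37.5, -36.1, 4.5],
    [0, -40.5, -39, 4.5],
    [0, -43, -41.4, 4.5],
    [0, -45, -43.3, 4.5],
    [0, -45.9, -44.2, 4.5],
    [0, -45.9, -44.2, 4.5],
    [0, -45.9, -44.2, 4.5],
    [0, -45.9, -44.2, 4.5],
  ],
  grip=255,
)

```text
time: 1.82
ee_pos: [0.4716, 0.0146, 0.2413]
eef_rot: [-0.707, 0.001, 0.707, 0.0]
ft_force: [0.3, -0.5, -0.1]
width: 0.0004
```

```bash
python3 - <<'E'
from h import *
from bench import r
s=r.read_state();np.set_printoptions(precision=4,suppress=True)
M=R.from_quat(s['eef_rot']).as_matrix();print(M,s['ee_pos'],s['width'],s['ft_force'],s['time'])
c=r.calibration('wrist')
cv2.imwrite('pics/w1.png',cv2.cvtColor(r.camera('wrist'),cv2.COLOR_RGB2BGR))
print('shift cm',(np.array([.4717,.016,.10])-s['ee_pos'])@M*100)
E
```

```text
[[-0.0006 -0.0012 -1.    ]
 [-0.0005 -1.      0.0012]
 [-1.      0.0005  0.0006]] [0.4716 0.0146 0.2413] 0.0003745567900771807 [ 0.3468 -0.4798 -0.1128] 1.8167
shift cm [14.131  -0.1471 -0.0203]
```

View pics/w1.png

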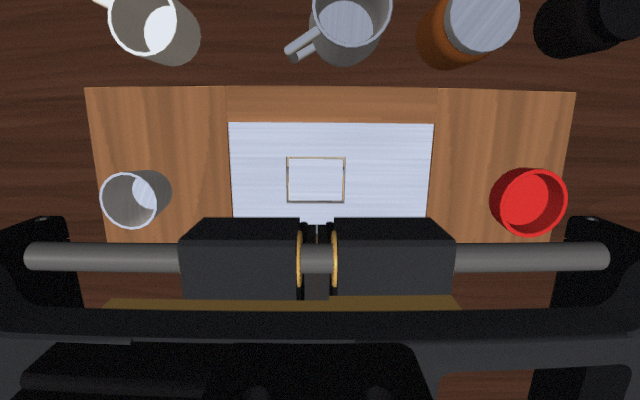

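The wrist view shows the outline at (287-345, 157-202). The camera is mounted ahead of the fingers, so the fingers hide the near edge of the panel. I'll cross-check the position from this view.

```bash
python3 - <<'E'
from h import *
from bench import r
print(p2w(r.calibration('wrist'),[(287,157),(344.5,158),(344,202.5),(287,201.5)],.054).mean(0))
E
```

```text
[0.47293021 0.01489478 0.054     ]
```

Emit:
drive_tool(
  motion=[
    [2, 0, 0, 0],
    [5, -0.1, 0, 0],
    [8, -0.1, 0, 0],
    [11, -0.1, 0, 0],
    [13.5, -0.1, 0, 0],
    [14.7, -0.1, 0, 0],
    [14.7, -0.1, 0, 0],
    [14.7, -0.1, 0, 0],
  ],
)

```text
time: 2.53
ee_pos: [0.472, 0.0163, 0.0951]
eef_rot: [-0.707, 0.0, 0.707, 0.0]
ft_force: [-0.4, -0.2, 0.1]
width: 0.0004
```

The three position estimates agree to about 2 mm. Next I'll feel downward: the catch should be met at tip z ≈ 0.053, with a soft 1.4-4 N.

Emit:
drive_tool(
  motion=[
    [0.7, 0, 0, 0],
    [1.4, 0, 0, 0],
    [1.8, 0, 0, 0],
    [2.0, 0, 0, 0],
    [2.1, 0, 0, 0],
    [2.2, 0, 0, 0],
    [2.3, 0, 0, 0],
    [2.4, 0, 0, 0],
    [2.45, 0, 0, 0],
    [2.45, 0, 0, 0],
    [2.45, 0, 0, 0],
  ],
)

```text
time: 3.45
ee_pos: [0.472, 0.0168, 0.0702]
eef_rot: [0.707, 0.0, -0.707, 0.0]
ft_force: [-0.1, 0.9, 2.9]
width: 0.0005
```

The tip is at 0.051, below the rigid face, with about 2.9 N of soft resistance, so this is the catch. I'll press about 4 mm more, then lift away.

Emit:
drive_tool(
  motion=[
    [0.1, 0, 0, 0],
    [0.2, 0, 0, 0],
    [0.3, 0, 0, 0],
    [0.4, 0, 0, 0],
    [0.4, 0, 0, 0],
    [0.4, 0, 0, 0],
  ],
)

```text
time: 3.95
ee_pos: [0.4721, 0.0168, 0.066]
eef_rot: [0.707, 0.0, -0.707, 0.0]
ft_force: [0.1, 0.9, 3.4]
width: 0.0003
```

```bash
python3 - <<'E'
from h import *
from bench import r
print(r.read_state()['ee_pos'],r.read_state()['ft_force'])
cv2.imwrite('pics/s2.png',cv2.cvtColor(r.camera('top'),cv2.COLOR_RGB2BGR))
E
```

```text
[0.47205438 0.01683532 0.06604943] [0.14846237 0.85787687 3.38740625]
```

View pics/s2.png

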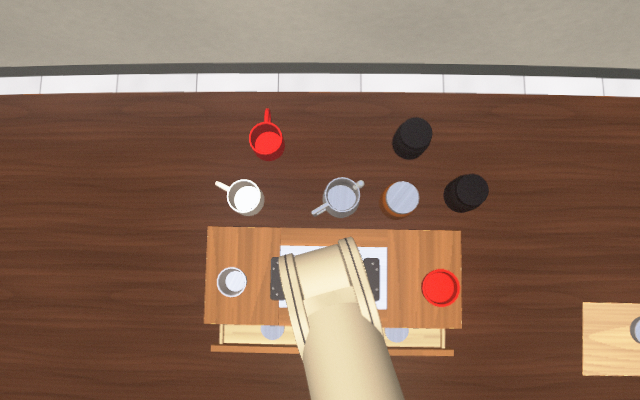

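The drawer is coming out, with its front now at about row 350. I'll hold briefly and lift straight up.

Emit:
drive_tool(
  motion=[
    [0, 0, 0, 0],
    [0, 0, 0, 0],
    [0, 0, 0, 0],
    [0, 0, 0, 0],
    [-0.3, 0, 0, 0],
    [-0.8, 0, 0, 0],
    [-1.5, 0, 0, 0],
    [-3, 0, 0, 0],
    [-6, 0, 0, 0],
    [-9, 0, 0, 0],
    [-12, 0, 0, 0],
    [-15, 0, 0, 0],
    [-17, 0, 0, 0],
    [-17, 0, 0, 0],
    [-17, 3, 0, 0],
    [-17, 6, 0, 0],
    [-17, 9, 0, 0],
    [-17, 12, 0, 0],
    [-17, 15, 0, 0],
    [-17, 18, 0, 0],
  ],
)

```text
time: 5.67
ee_pos: [0.4711, -0.1645, 0.2358]
eef_rot: [-0.707, -0.0, 0.707, -0.0]
ft_force: [1.0, 0.3, 0.2]
width: 0.0005
```

Emit:
drive_tool(
  motion=[
    [0, 3, 0, 0],
    [0, 6, 0, 0],
    [0, 9, 0, 0],
    [0, 12, 0, 0],
    [0, 14, 0, 0],
    [0, 15, 0, 0],
    [0, 15, 0, 0],
    [0, 15, 0, 0],
    [0, 15, 0, 0],
  ],
)

```text
time: 6.42
ee_pos: [0.4724, -0.3112, 0.2361]
eef_rot: [0.707, 0.001, -0.707, 0.001]
ft_force: [0.1, 1.0, -0.0]
width: 0.0005
```

```bash
python3 - <<'E'
from h import *
from bench import r
s=r.read_state();print(s['ee_pos'],s['ft_force'],s['time'],abs(s['joint_vel']).max())
t=cv2.cvtColor(r.camera('top'),cv2.COLOR_RGB2BGR)
u=cv2.cvtColor(r.camera('scene'),cv2.COLOR_RGB2BGR)
cv2.imwrite('pics/t3.png',t);cv2.imwrite('pics/s3.png',u)
cv2.imwrite('pics/t3c.png',cv2.resize(t[220:360,195:470],None,fx=2.9,fy=2.9,interpolation=cv2.INTER_CUBIC))
E
```

```text
[ 0.4724001  -0.31121077  0.23612184] [ 0.10186947  1.02213286 -0.04892827] 6.4167 0.005276392153880946
```

View pics/t3c.png

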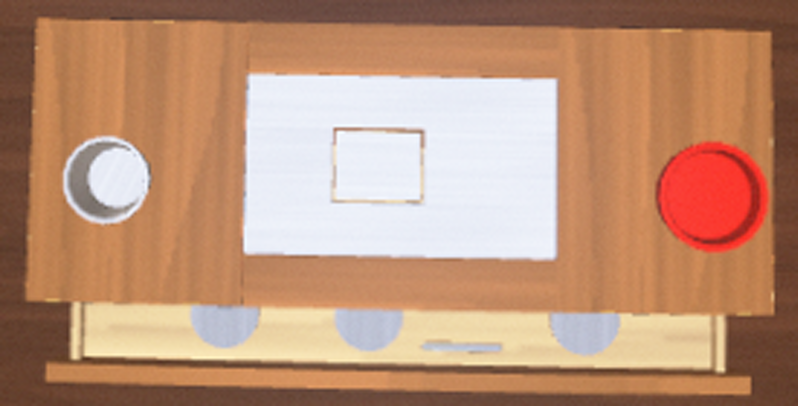

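View pics/s3.png

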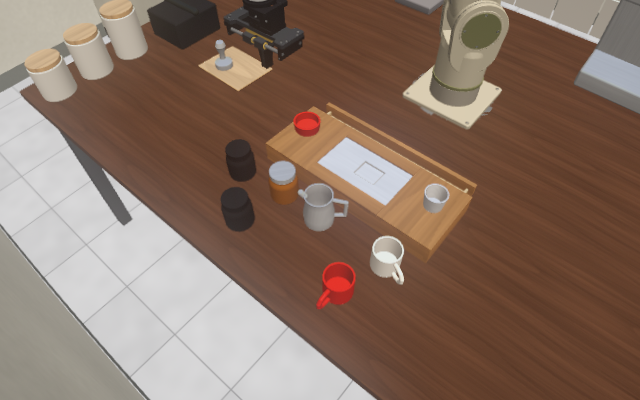

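The crop shows the drawer open, with its front at crop rows 363-393, and the catch outline back as it was at (333-424, 128-203). The cup, holder, pitcher, jar and mug stand where they did, and the arm is clear.

```bash
python3 - <<'E'
from h import *
from bench import r
c=r.calibration('top')
f=lambda l:np.array(l)/2.9+[194.7,219.7]
print(p2w(c,f([(398,306)]),.059),p2w(c,f([(398,390)]),.045))
a=cv2.imread('pics/top0.png').astype(int);b=cv2.imread('pics/t3.png').astype(int)
d=abs(a-b).max(2)>60
print('changed px above drawer', d[100:318,200:465].sum())
print(r.close_job())
E
```

```text
[[0.37950002 0.00234117 0.059     ]] [[0.32209114 0.00170093 0.045     ]]
changed px above drawer 24
the job is handed in; nothing more can be done
None
```

The drawer is open and the job is handed in, at about 6.5 s of the 45 s allowed.

- **Finding the catch:** Its thin outline on the panel put it at about (0.472, 0.016) m, about 15 mm to +y of the panel's centre. The top, scene and wrist cameras agreed to about 2 mm. I went straight to that spot and did not sweep the panel.
- **Pressing it:** With the fingers shut I felt soft resistance of 2.9 N with the tip at z ≈ 0.051 m, below the rigid face. I pressed to z ≈ 0.047 m, about 6 mm of travel at 3.4 N, and the drawer sprang out. I then lifted clear and moved aside.
- **Last checks:**
  - **Drawer:** it measures about 57 mm open from the top picture, against a stop at 55 mm, which is within the measuring error.
  - **Catch:** its outline looks as it did before the press. That is how I judged it had come back up; its height was not measured.
  - **Objects:** the before and after top pictures differ by only 24 pixels over the plinth, pitcher, jar and mug, so nothing there moved. The black and red look-alikes were not touched.
  - **Arm:** it is at rest about 0.33 m away. The force reading was still about 1 N, the same as I saw while moving in free air. No check disagreed.

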